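# Change the vacuum over to the funnel on a filtration manifold

### The job

On the three-place vacuum filtration manifold one cock has been left open at an empty place, so the vacuum leaks away there. With a fingertip, push that red lever round until it is fully shut (lying along the long header pipe), and only then push the lever of the place that carries the amber funnel round until it is fully open (standing across the header pipe). Leave the third cock shut, do not grip or force the levers, lift nothing, and disturb neither the funnel nor the other things on the bench.

Things in the scene. Friction and masses are not known exactly. Their poses are not given: they have to be found in the camera images.
- manifold: fixed frame of the three-place vacuum filtration manifold: a steel header pipe 26 mm in diameter and 330 mm long (with caps) that lies along the body's y axis at x = +50 mm, its axis 60 mm above the origin, its top 73 mm above it; two black clamps at y = +-135 mm reach 77 mm up; a black hose leaves its +y end. Origin: 2 mm above the bench (the frame stands on a 2 mm mat), midway along the three places, which stand at y = -110, 0 and +110 mm and x = 0, in an order that changes
- place_a: place a of the manifold, fixed to the header pipe: a small steel ball cock with a round seat before it. Origin: vertically under the cock's pivot, level with the manifold's origin. The place's x axis points from the seat to the header pipe, y along the header pipe, z up. The seat is a steel dish of 60 mm diameter with a 4 mm lip, 75 mm from the pivot towards -x; the funnel stands in one of the three seats, the other two show a bare white disc
- seat_a (a point): centre of the seat's floor of place a, 74 mm above the place's origin
- pivot_a (a point): point on the lever's vertical pivot axis of place a, at mid-height of the lever's grip, 105 mm above the place's origin
- lever_end_a (a point): free end of the lever of place a, 65 mm from the pivot, at mid-height and mid-width of the grip. The grip is a red sleeve 13 mm wide and 12 mm high (99 to 111 mm above the place's origin) that runs from 23 to 65 mm from the pivot; apart from the levers, their pivots (19 mm wide, up to 106 mm) and the funnel, nothing on the manifold stands higher than 79 mm above the place's origin
- cock_a (a joint): lever angle of place a, rad: 0 = shut (along the header pipe, pointing to the place's +y, the hose end), 1.571 = fully open (across the pipe, pointing to +x, away from the seat); grows clockwise seen from above. Solid stops at both ends; friction of 0.2 N m holds it where it is left (about 4 N near its end moves it). Pressing or squeezing it with over 50 N counts as forcing
- place_b: place b of the manifold, fixed to the header pipe: a small steel ball cock with a round seat before it. Origin: vertically under the cock's pivot, level with the manifold's origin. The place's x axis points from the seat to the header pipe, y along the header pipe, z up. The seat is a steel dish of 60 mm diameter with a 4 mm lip, 75 mm from the pivot towards -x; the funnel stands in one of the three seats, the other two show a bare white disc
- seat_b (a point): centre of the seat's floor of place b, 74 mm above the place's origin
- pivot_b (a point): point on the lever's vertical pivot axis of place b, at mid-height of the lever's grip, 105 mm above the place's origin
- lever_end_b (a point): free end of the lever of place b, 65 mm from the pivot, at mid-height and mid-width of the grip. The grip is a red sleeve 13 mm wide and 12 mm high (99 to 111 mm above the place's origin) that runs from 23 to 65 mm from the pivot; apart from the levers, their pivots (19 mm wide, up to 106 mm) and the funnel, nothing on the manifold stands higher than 79 mm above the place's origin
- cock_b (a joint): lever angle of place b, rad: 0 = shut (along the header pipe, pointing to the place's +y, the hose end), 1.571 = fully open (across the pipe, pointing to +x, away from the seat); grows clockwise seen from above. Solid stops at both ends; friction of 0.2 N m holds it where it is left (about 4 N near its end moves it). Pressing or squeezing it with over 50 N counts as forcing
- place_c: place c of the manifold, fixed to the header pipe: a small steel ball cock with a round seat before it. Origin: vertically under the cock's pivot, level with the manifold's origin. The place's x axis points from the seat to the header pipe, y along the header pipe, z up. The seat is a steel dish of 60 mm diameter with a 4 mm lip, 75 mm from the pivot towards -x; the funnel stands in one of the three seats, the other two show a bare white disc
- seat_c (a point): centre of the seat's floor of place c, 74 mm above the place's origin
- pivot_c (a point): point on the lever's vertical pivot axis of place c, at mid-height of the lever's grip, 105 mm above the place's origin
- lever_end_c (a point): free end of the lever of place c, 65 mm from the pivot, at mid-height and mid-width of the grip. The grip is a red sleeve 13 mm wide and 12 mm high (99 to 111 mm above the place's origin) that runs from 23 to 65 mm from the pivot; apart from the levers, their pivots (19 mm wide, up to 106 mm) and the funnel, nothing on the manifold stands higher than 79 mm above the place's origin
- cock_c (a joint): lever angle of place c, rad: 0 = shut (along the header pipe, pointing to the place's +y, the hose end), 1.571 = fully open (across the pipe, pointing to +x, away from the seat); grows clockwise seen from above. Solid stops at both ends; friction of 0.2 N m holds it where it is left (about 4 N near its end moves it). Pressing or squeezing it with over 50 N counts as forcing
- funnel: loose filter funnel, 64 mm high, a steel foot of 49 mm diameter and an amber cup 46 mm wide that flares to 52 mm at its open top; 0.22 kg; origin at the centre of its underside. It stands in the seat of one place: its top is then 138 mm above the place's origin
- petri: loose round dish with a cream filling, 61 mm in diameter, 14 mm high, to the left of the manifold; origin at the centre of its underside; leave it where it is
- forceps: loose steel forceps, 130 mm long, lying to the right of the manifold; origin at the centre of its underside; leave it where it is
- beaker_water: loose glass beaker of clear liquid, 69 x 75 mm, 106 mm high, standing behind the right end of the manifold; origin at the centre of its underside; leave it where it is
- vial_a: loose vial with green cap, 22 mm wide, 45 mm high, standing behind the manifold; origin at the centre of its underside; leave it where it is
- timer: loose white bench timer, 58 x 66 x 18 mm, back left; origin at the centre of its underside; leave it where it is

How it is judged (in metres and radians):
On the way, in this order (a step that is already met when the one before it is completed fails the run):
1. the cock left open at the empty place is fully shut (value of joint cock_a below 0.09 rad), for 0.2 s.
2. then the cock of the place with the funnel is fully open (value of joint cock_b above 1.481 rad), for 0.2 s.
At the end, for the whole second after the job is handed in: The cocks of both empty places are shut and the cock of the funnel's place is open, each within 5 degrees of its stop; the funnel stands upright in its seat (within 6 mm), at rest; nothing else on the bench has moved by 20 mm (value of joint each of cock_a, cock_c below 0.09 rad and value of joint cock_b above 1.481 rad and distance between funnel and seat_b below 0.006 m and angle between funnel's own z axis and vertical below 0.05 rad and linear speed of funnel below 0.02 m/s and distance of each of petri, forceps, beaker_water, vial_a, timer from where it was at the start of the episode below 0.02 m); the robot touches nothing.
It fails at once if the funnel's cock is opened while the empty place's cock is not yet shut (value of joint cock_b above 0.3 rad and value of joint cock_a above 0.15 rad).
It fails at once if the third cock is opened (value of joint cock_c above 0.2 rad).
It fails at once if the funnel is lifted, tipped or knocked (distance of funnel from where it was at the start of the episode above 0.008 m or angle between funnel's own z axis and vertical above 0.12 rad).
It fails at once if a bystander is moved (distance of any of petri, forceps, beaker_water, vial_a, timer from where it was at the start of the episode above 0.02 m).
It fails at once if a lever is gripped or forced (contact force between the fingers and cock_a above 60 N or contact force between the fingers and cock_b above 60 N or contact force between the fingers and cock_c above 60 N).
It also fails if it takes over 45 s, if anything falls off the work surface, if the arm or the gripper's body presses on something with over 40 N, if the wrist force passes 120 N, or if a joint passes its speed limit or range.

### The arm

A 6-joint arm with a two-finger parallel gripper is mounted at the origin on a cart in front of the work surface, level with it; the furniture and walls round the work are solid. World frame = base frame: x ahead of the robot, y to its left, z up, the work surface at z = 0. Lengths are in mm, angles in degrees, forces in N, time in s.
With the tool pointing down it reaches from about 350 to 850 mm from the base axis. Payload 8.1 kg.
Tool frame: the origin (TCP) lies between the finger pads; the fingertips stand 22 mm ahead of it and the grasp point (between the pads) lies 3 mm ahead of it; z points along the fingers, y is the line along which they close (so a half turn about z gives the same grasp; the last joint's range is limited). The gripper opens to 85 mm and grips with 20 to 120 N. Pads are 22 mm wide; open, the fingers measure 114 mm over their backs; the gripper's body (76 mm by 85 mm) begins 54 mm behind the grasp point. The pads swing forward as they close: fully open they stand 13 mm farther back than shut.
Start: joints at [60.08, 7.471, 85.268, -0, 87.261, -4.893], TCP at [253.805, 543.68, 253.292] pointing down, gripper open.
Joint ranges: [-169.43, 169.43], [-51.17, 129.36], [1.28, 143.12], [-76.62, 256.62], [0, 156.53], [-152.29, 152.29]. Speed limits (degrees/s): [136.94, 136.94, 159.86, 180, 180, 180].

### API

Orientations are given as [roll, pitch, yaw] about the fixed x, y, z axes, in that order (R = Rz(yaw) Ry(pitch) Rx(roll)).
In Python, from bench import sense, snapshot, calibration, hand_in gives the robot as it stands.
- The arm moves only by the shell command python3 -m crank 'ROWS' [FORCE]. ROWS is JSON, a list of rows, each a list of 5 numbers: the shift along the tool's x, y, z in cm, then the turn about the tool's z in rad, then the finger opening in cm, from 0 to 8.54. A call has 1 to 20 rows; each row is the pose to reach, as a shift and turn from the pose commanded when the call began, along the tool's axes at that moment; what a row does not reach only later rows make up. A row lasts 1/10 s, in which the tool goes at most 50 mm and 8.59 degrees, less where a joint would pass 70% of its speed; a pose out of reach is approached as far as the arm can. A call with a gripper value outside its range is refused whole. The fingers move at their own pace and stop on an object; FORCE is the grip in N (left out, the last holds). Time passes only in rows, so rows that repeat a pose let the fingers close. It gives the time, the measured TCP pose, the force, the opening and the grip force at its end, in the units of the state.
- sense(): the state, without advancing time (a new reading comes with each control period).
- snapshot(name): name is "scene" or "side" or "wrist"; returns (picture, depth): 480x640x3 uint8, red, green, blue; 480x640 float32, mm along the optical axis (not along the pixel's ray), 0 where there is no reading.
- calibration(name): a dict with "fovy" (degrees; the focal length in pixels is half the picture's height over the tangent of half this angle, whatever the lens; pixels are square), "cx", "cy" (the principal point, pixels), "k1" (the pictures are not rectified: a ray, as slopes to the right and down, at radius r is drawn at 1 + k1 r^2 times it, then the intrinsics apply), "rvec" (rotation vector, rad) and "tvec" (3), from world to camera coordinates, as OpenCV has them; the wrist camera has in their place "tool_from_camera" (4x4, takes a point from camera to tool coordinates, whose origin is the TCP and whose axes are the flange's). Camera axes: x right, y down, z forward; pixel columns grow to the right and rows downward; lengths in mm; the calibration is good to about 2 mm. A picture is of the moment at which its call begins: read the wrist's pose just before it. calibration takes no time and is no camera call.
- hand_in(): hands the job in; it is judged then, once.
The state is a dict: "time": time; "joint_pos": joint angles; "qd": joint speeds; "joint_efforts": joint torques, N m; "tool_pos": TCP position; "tcp_rot": TCP orientation; "ft_force": force on the tool from outside, world axes, zero at the start; "wrist_torque": the same for the moment, N m; "finger_gap": finger opening in mm; "grip_force": force on a finger pad.
Only numpy, scipy, OpenCV 4.12 (cv2) and the standard library are available. Lean on these libraries where they do the work, as an engineer would, in place of code of your own. Each camera call takes 0.05 s, during which the arm holds its last target. There are 200 camera calls.

## Working session

There is one attempt and no reset: what is moved stays moved. The work goes in short steps, Python scripts to look and compute and a shell command to move; the robot and the scene stay as the last step left them, time stands still between calls to the robot, and variables do not carry over. Pictures are saved under pics/ and viewed, at most 10 in all, crops included, and the job is handed in when it is done.

```bash
mkdir -p pics
cat > h.py <<'E'
import numpy as np, cv2
from bench import sense, snapshot, calibration
from scipy.spatial.transform import Rotation as R
def look(n):
    s=sense(); p,d=snapshot(n); c=calibration(n); f=240/np.tan(np.radians(c["fovy"]/2))
    if n=="wrist":
        T=np.array(c["tool_from_camera"]); Rt=R.from_euler('xyz',s["tcp_rot"],degrees=True).as_matrix()
        Rw=Rt@T[:3,:3]; o=Rt@T[:3,3]+np.array(s["tool_pos"])
    else:
        Rw=cv2.Rodrigues(np.array(c["rvec"],float))[0].T; o=-Rw@np.array(c["tvec"],float).ravel()
    return p,d,(c,f,Rw,o)
def slopes(u,v,cam):
    c,f,Rw,o=cam; x=(np.asarray(u,float)-c["cx"])/f; y=(np.asarray(v,float)-c["cy"])/f; a,b=x,y
    for _ in range(15):
        k=1+c["k1"]*(a*a+b*b); a,b=x/k,y/k
    return np.stack([a,b,np.ones_like(a)],-1)
def onplane(u,v,z,cam):
    d=slopes(u,v,cam)@cam[2].T; o=cam[3]; return o+d*((z-o[2])/d[...,2])[...,None]
def bydepth(u,v,dep,cam):
    return cam[3]+(slopes(u,v,cam)*np.asarray(dep)[...,None])@cam[2].T
E
python3 - <<'E'
from h import *
print(sense())
for n in("scene","side"):
    p,d,cam=look(n); cv2.imwrite(f"pics/{n}0.png",p[...,::-1]); print(n,cam[3])
    h=cv2.cvtColor(p,cv2.COLOR_RGB2HSV); m=(((h[...,0]<7)|(h[...,0]>173))&(h[...,1]>150)&(h[...,2]>70)).astype(np.uint8)
    k,l,st,ce=cv2.connectedComponentsWithStats(m)
    for i in range(1,k):
        if st[i,4]>40:
            v,u=np.where((l==i)&(d>0)); P=bydepth(u,v,d[v,u],cam)
            print(st[i],ce[i].round(),np.median(P,0).round(),onplane(*ce[i],107.,cam).round())
E
```

```text
{'time': 0.0, 'joint_pos': array([ 6.00804545e+01,  7.51647779e+00,  8.53295403e+01,  1.81859337e-03,
        8.72610122e+01, -4.89566877e+00]), 'qd': array([-0.08717444,  0.04928227, -0.09553562, -0.01389216, -0.01166616,
        0.0363164 ]), 'joint_efforts': array([-4.05731262e-04, -5.69374466e+01, -5.00566077e+01, -1.45294480e-04,
        1.45389672e-02, -3.09011091e-05]), 'tool_pos': array([253.53800312, 543.23979305, 252.22760862]), 'tcp_rot': array([-1.79893515e+02, -1.09438563e-02,  1.54976024e+02]), 'ft_force': array([-0.42028117,  0.30990172,  0.7285212 ]), 'wrist_torque': array([-0.00968808,  0.00841112, -0.03014562]), 'grip_force': 0.0, 'finger_gap': 85.6079139209544}
scene [-317.80108268 1003.0752289   896.79956749]
[225 164   9   9  63] [229. 168.] [921. 147. 146.] [985. 103. 107.]
[318 220  15   5  59] [324. 222.] [528. 116. 112.] [532. 111. 107.]
[311 271   8  12  56] [315. 276.] [370. 309. 113.] [376. 304. 107.]
[576 393  14  14 154] [582. 400.] [-184. -430. -518.] [-243.  202.  107.]
side [ 287.54564464 -667.77026409  805.0689103 ]
[513 180  18  17 218] [522. 188.] [926. 130. 145.] [961. 174. 107.]
[256 186  15  12  93] [263. 192.] [376. 298. 111.] [375. 305. 107.]
[287 208  16  12  96] [294. 213.] [429. 204. 111.] [430. 209. 107.]
[472 223  11  10  79] [477. 227.] [799.  77. 101.] [795.  70. 107.]
[346 227  16  15 119] [353. 234.] [532. 111. 112.] [534. 111. 107.]
```

View pics/scene0.png

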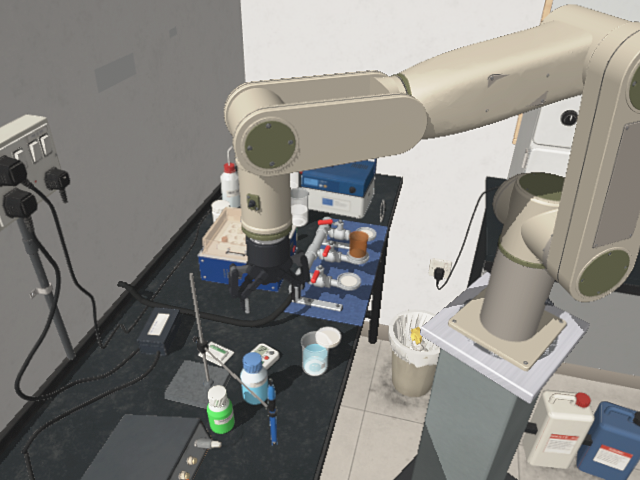

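View pics/side0.png

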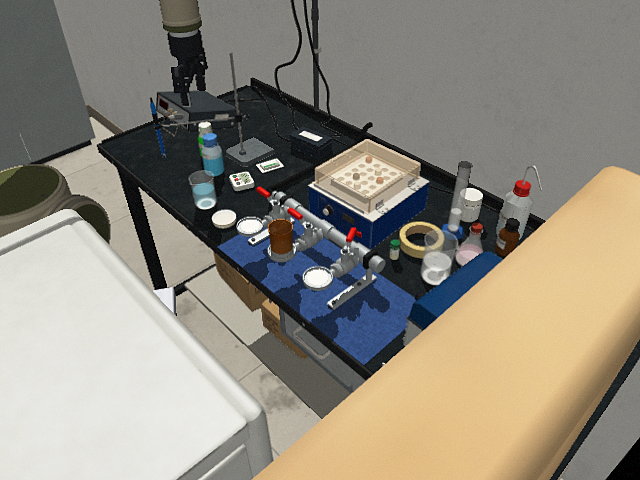

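Side view: three red levers at (263,192), (294,213) and (353,234). The funnel is in the middle seat at (282,250), and the empty seats are at (250,226) and (317,278). The right-hand lever (353,234) is turned across, so that is cock a and the middle one is cock b. The hose end is at upper left. In the scene view the gripper partly hides the left lever. Next I check obstacle heights and lever directions.

Run:
```python
from h import *
p,d,cam=look("side"); v,u=np.where(d>0); P=bydepth(u,v,d[v,u],cam)
ex=np.array([np.cos(np.radians(30)),.5]); ey=np.array([-.5,ex[0]]); b=np.array([452,171])
q=np.stack([(P[:,:2]-b)@ex,(P[:,:2]-b)@ey],1)
for zl in range(-200,240,20):
    print(zl,[int(P[(abs(q[:,0]-x)<10)&(abs(q[:,1]-zl)<10),2].max(initial=0)) for x in range(-120,241,20)])
h=cv2.cvtColor(p,cv2.COLOR_RGB2HSV); m=(((h[...,0]<7)|(h[...,0]>173))&(h[...,1]>150)&(h[...,2]>60)).astype(np.uint8)
k,l,st,ce=cv2.connectedComponentsWithStats(m)
for c in((263,192),(294,213),(353,234)):
    v,u=np.where(l==l[c[1],c[0]]); w=onplane(u,v,109.,cam)[:,:2]; mu=w.mean(0); e,V=np.linalg.eigh(np.cov(w.T)); print(mu.round(1),np.degrees(np.arctan2(V[1,1],V[0,1])).round(1),e**.5)
```

```text
-200 [6, 5, 5, 5, 4, 5, 6, 5, 5, 4, 4, 2, 4, 106, 105, 106, 0, 0, 0]
-180 [6, 4, 4, 6, 5, 5, 4, 5, 4, 4, 3, 4, 3, 4, 2, 26, 24, 0, 0]
-160 [5, 4, 5, 10, 5, 5, 5, 8, 81, 78, 4, 2, 3, 3, 3, 28, 24, 0, 0]
-140 [5, 82, 82, 82, 11, 67, 68, 79, 81, 81, 4, 3, 17, 47, 45, 28, 1, 2, 3]
-120 [5, 81, 79, 80, 81, 101, 109, 97, 81, 79, 4, 0, 21, 48, 45, 27, 26, 3, 24]
-100 [4, 80, 79, 81, 80, 81, 106, 116, 115, 109, 3, 0, 4, 3, 2, 28, 29, 27, 27]
-80 [4, 80, 80, 81, 0, 0, 4, 0, 115, 114, 1, 0, 92, 93, 95, 94, 92, 92, 93]
-60 [5, 4, 6, 5, 0, 0, 4, 1, 76, 76, 0, 0, 138, 140, 138, 139, 139, 140, 139]
-40 [5, 81, 83, 77, 0, 0, 5, 5, 76, 76, 0, 41, 139, 140, 139, 139, 140, 138, 140]
-20 [5, 141, 141, 142, 77, 78, 101, 92, 81, 79, 3, 64, 140, 139, 138, 138, 140, 140, 139]
0 [4, 140, 5, 143, 77, 102, 111, 90, 81, 79, 3, 82, 139, 139, 139, 140, 139, 139, 140]
20 [4, 140, 141, 141, 5, 71, 115, 4, 79, 77, 3, 93, 138, 139, 140, 139, 138, 140, 140]
40 [5, 6, 5, 5, 0, 3, 115, 0, 77, 74, 4, 80, 138, 139, 139, 140, 140, 140, 140]
60 [5, 6, 5, 4, 0, 0, 113, 5, 78, 75, 0, 92, 138, 140, 138, 139, 139, 139, 140]
80 [4, 82, 81, 82, 0, 0, 71, 64, 78, 77, 0, 92, 140, 138, 140, 140, 139, 139, 139]
100 [4, 81, 79, 82, 80, 98, 110, 94, 80, 80, 0, 91, 138, 139, 139, 138, 139, 140, 140]
120 [5, 82, 79, 83, 81, 89, 111, 73, 82, 80, 2, 90, 137, 138, 136, 139, 138, 138, 138]
140 [4, 80, 83, 80, 11, 111, 114, 0, 79, 80, 3, 0, 1, 0, 0, 0, 0, 0, 0]
160 [7, 5, 6, 5, 1, 2, 115, 0, 79, 77, 0, 0, 3, 3, 0, 0, 0, 0, 0]
180 [5, 4, 5, 3, 0, 0, 108, 5, 72, 72, 0, 0, 2, 4, 3, 0, 0, 0, 0]
200 [2, 3, 2, 2, 0, 0, 0, 3, 68, 68, 0, 0, 4, 3, 3, 2, 0, 0, 0]
220 [2, 7, 18, 17, 15, 4, 3, 2, 2, 61, 47, 0, 3, 2, 3, 4, 3, 2, 0]
[374.8 302.3] 112.4 [ 5.12226835 13.34657857]
[430.1 206. ] 116.0 [ 4.8402322  12.26855596]
[533.  109.2] 49.3 [ 6.98314317 12.10138387]
```

The geometry is consistent: manifold y points at about 120° in world, the pivots are near (397,267), (452,171) and (507,75), and lever a is at about 1.2 rad. I move to a viewing pose with the fingers shut.

```bash
python3 -m crank '[[-2,-2,-2,0.1,0],[-5,-4.5,-4,0.2,0],[-8,-7,-6,0.3,0],[-11,-10,-6,0.4,0],[-14,-12.5,-6,0.5,0],[-17,-15,-6,0.61,0],[-20,-18,-6,0.61,0],[-23,-21,-6,0.61,0],[-26,-23.5,-6,0.61,0],[-29,-26,-6,0.61,0],[-31.5,-28,-6,0.61,0],[-33.4,-30,-6,0.61,0],[-33.4,-30,-6,0.61,0],[-33.4,-30,-6,0.61,0],[-33.4,-30,-6,0.61,0]]'
python3 - <<'E'
from h import *
s=sense(); print(s["tool_pos"],s["tcp_rot"],s["finger_gap"],s["ft_force"])
p,d,cam=look("wrist"); cv2.imwrite("pics/w1.png",p[...,::-1])
h=cv2.cvtColor(p,cv2.COLOR_RGB2HSV); m=(((h[...,0]<7)|(h[...,0]>173))&(h[...,1]>150)&(h[...,2]>60)).astype(np.uint8)
k,l,st,ce=cv2.connectedComponentsWithStats(m)
for i in range(1,k):
    if st[i,4]>100:
        v,u=np.where(l==i); w=onplane(u,v,112.,cam)[:,:2]; e,V=np.linalg.eigh(np.cov(w.T)); print(st[i],w.mean(0).round(1),np.degrees(np.arctan2(V[1,1],V[0,1])).round(1),(e**.5).round(1))
E
```

```text
time: 1.65
tool_pos: [429.2, 131.2, 313.2]
tcp_rot: [-180.0, -0.0, 120.1]
ft_force: [-0.5, -1.4, -0.7]
finger_gap: 0.1
grip_force: 0.0
[429.23815859 131.21524772 313.18451775] [-1.79994603e+02 -2.69924772e-02  1.20051104e+02] 0.10820138051103582 [-0.481029   -1.38257005 -0.68499997]
[371   0  19   8 124] [385.4 284.2] -147.9 [1.5 3.3]
[367 106  20  58 992] [430.4 206.3] 118.7 [ 3.7 11.5]
[481 216   7  20 115] [537.8 190.4] 129.8 [1.4 4.4]
[393 288  50  33 777] [528.6 110.5] 57.2 [ 3.9 11.7]
```

View pics/w1.png

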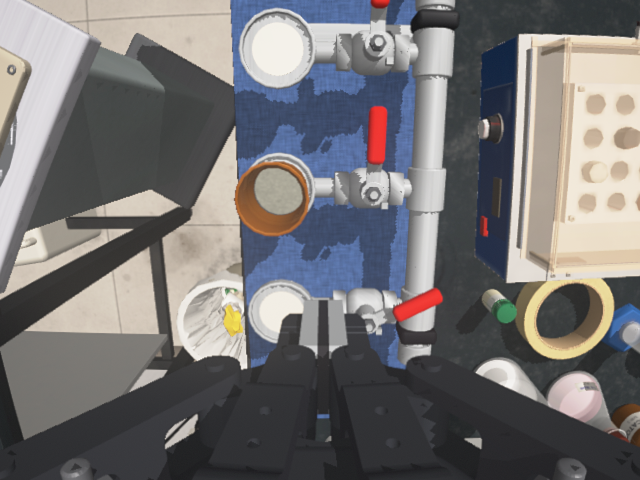

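The wrist view shows lever a at (417,305) pointing about 60° from shut, lever b at (377,135) shut, and the funnel at (275,195). I bring the shut fingertips down on the clockwise side of lever a.

```bash
python3 -m crank '[[-2.5,2.5,0,0,0],[-5,5,0,0,0],[-7.5,7.5,2,0,0],[-9.2,9.65,5,0,0],[-9.2,9.65,8,0,0],[-9.2,9.65,11,0,0],[-9.2,9.65,14,0,0],[-9.2,9.65,16.5,0,0],[-9.2,9.65,18.5,0,0],[-9.2,9.65,19.5,0,0],[-9.2,9.65,19.5,0,0],[-9.2,9.65,19.5,0,0]]'
python3 - <<'E'
from h import *
p,d,cam=look("wrist"); cv2.imwrite("pics/w2.png",p[...,::-1])
E
```

```text
time: 2.9
tool_pos: [559.5, 99.8, 119.2]
tcp_rot: [179.9, 0.0, 120.1]
ft_force: [-0.0, 0.0, 1.0]
finger_gap: -0.2
grip_force: 0.0
```

View pics/w2.png

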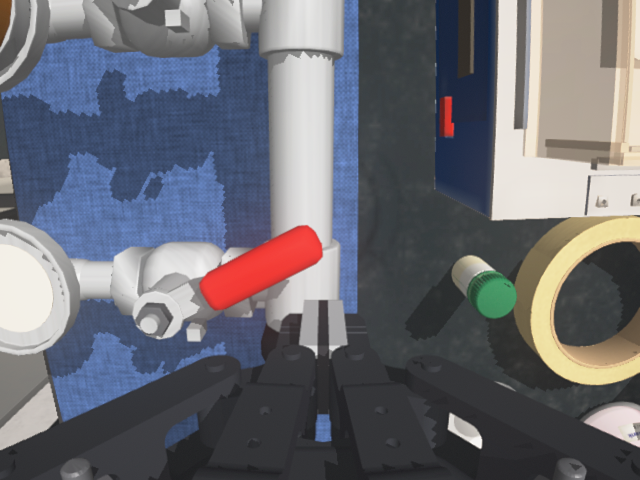

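The fingertip is on the clockwise side of lever a, at (323,300), with the lever from (205,290) to (320,240). I sweep it round towards shut.

```bash
python3 -m crank '[[0.5,-0.6,0,0,0],[1.0,-1.1,0,0,0],[1.5,-1.3,0,0,0],[2.0,-1.45,0,0,0],[2.4,-1.6,0,0,0],[2.8,-1.8,0,0,0],[3.2,-2.05,0,0,0],[3.5,-2.3,0,0,0],[3.8,-2.6,0,0,0],[4.1,-3.0,0,0,0],[4.3,-3.35,0,0,0],[4.5,-3.7,0,0,0],[4.6,-4.0,0,0,0],[4.6,-4.0,0,0,0]]'
python3 - <<'E'
from h import *
p,d,cam=look("wrist"); cv2.imwrite("pics/w3.png",p[...,::-1])
E
```

```text
time: 4.35
tool_pos: [502.9, 119.3, 119.6]
tcp_rot: [179.7, 0.1, 120.0]
ft_force: [8.3, 0.6, -1.1]
finger_gap: 0.0
grip_force: 3.9
```

View pics/w3.png

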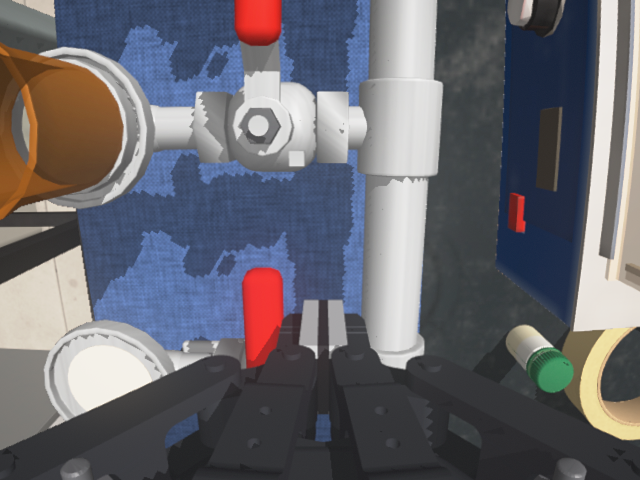

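Lever a, from (263,270) to (260,360), is almost parallel to the pipe. I press on gently to find its stop.

```bash
python3 -m crank '[[0,-0.1,0,0,0],[0,-0.2,0,0,0],[0,-0.3,0,0,0],[0,-0.3,0,0,0]]'; python3 -m crank '[[0,-0.1,0,0,0],[0,-0.2,0,0,0],[0,-0.2,0,0,0]]'
```

```text
time: 4.8
tool_pos: [502.5, 118.9, 120.0]
tcp_rot: [179.4, 0.1, 120.0]
ft_force: [19.4, 6.7, -9.7]
finger_gap: -0.0
grip_force: 10.2
time: 5.1
tool_pos: [502.1, 118.7, 120.3]
tcp_rot: [179.2, 0.1, 120.0]
ft_force: [27.4, 11.6, -15.3]
finger_gap: 0.1
grip_force: 14.5
```

The force is climbing to about 30 N with no motion, so it is at the stop. I back off, rise and check.

```bash
python3 -m crank '[[0,1,0,0,0],[0,2,0,0,0],[0,3,-1,0,0],[0,3,-4,0,0],[0,3,-8,0,0],[0,3,-12,0,0],[0,0,-15,0,0],[0,-3,-17,0,0],[0,-3,-17,0,0],[0,-3,-17,0,0]]'
python3 - <<'E'
from h import *
s=sense(); print(s["tool_pos"],s["tcp_rot"])
t=np.array(s["tool_pos"]); Rt=R.from_euler('xyz',s["tcp_rot"],degrees=True).as_matrix()
p,d,cam=look("wrist"); cv2.imwrite("pics/w4.png",p[...,::-1])
h=cv2.cvtColor(p,cv2.COLOR_RGB2HSV); m=(((h[...,0]<7)|(h[...,0]>173))&(h[...,1]>150)&(h[...,2]>60)).astype(np.uint8)
k,l,st,ce=cv2.connectedComponentsWithStats(m)
for i in range(1,k):
    if st[i,4]>100:
        v,u=np.where(l==i); w=onplane(u,v,112.,cam); e,V=np.linalg.eigh(np.cov(w[:,:2].T)); print(st[i],w.mean(0)[:2].round(1),np.degrees(np.arctan2(V[1,1],V[0,1])).round(1),(e**.5).round(1),((w.mean(0)-t)@Rt).round(1))
E
```

```text
time: 6.1
tool_pos: [471.2, 101.5, 288.8]
tcp_rot: [179.9, 0.0, 120.0]
ft_force: [0.1, 0.7, 0.4]
finger_gap: -0.0
grip_force: 0.0
[471.15276818 101.50941404 288.75702055] [1.79937513e+02 2.02278160e-02 1.19998506e+02]
[ 340   30   21   66 1256] [431.  205.7] 118.8 [ 3.6 11.6] [110.3  17.1 176.7]
[471 169   8  21 136] [544.3 184.1] 128.7 [1.4 3.9] [ 35.  104.5 176.9]
[338 197  18  58 977] [484.  111.4] 119.9 [ 3.5 11.6] [  2.2  15.9 176.8]
[610 409  27  26 437] [785.2  83.9] 162.1 [5.4 7.2] [-172.2  262.9  177.1]
```

View pics/w4.png

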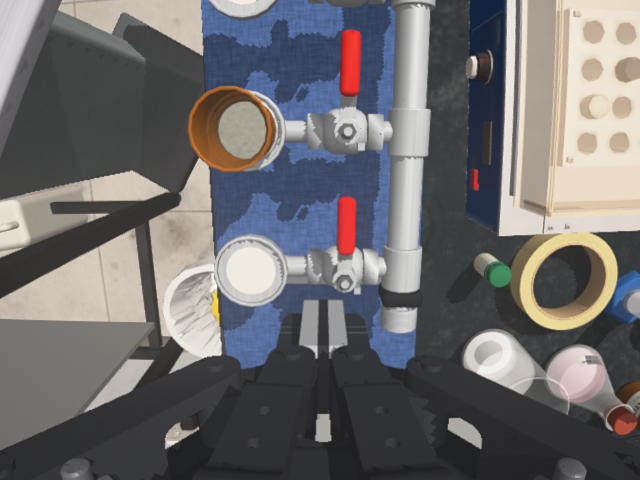

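Lever a at (346,225) is now parallel to the header pipe, as is lever b at (350,62). The vial, tape and funnel are undisturbed. Next I lower the fingertips on the seat side of lever b, near its end.

```bash
python3 -m crank '[[3,0,0,0,0],[6,-0.5,0,0,0],[9,-1.1,0,0,0],[11.6,-1.1,1,0,0],[11.6,-1.1,4,0,0],[11.6,-1.1,7,0,0],[11.6,-1.1,10,0,0],[11.6,-1.1,13,0,0],[11.6,-1.1,15.5,0,0],[11.6,-1.1,17,0,0],[11.6,-1.1,17,0,0],[11.6,-1.1,17,0,0]]'
python3 - <<'E'
from h import *
p,d,cam=look("wrist"); cv2.imwrite("pics/w5.png",p[...,::-1])
E
```

```text
time: 7.35
tool_pos: [403.0, 196.5, 117.4]
tcp_rot: [-179.8, -0.0, 120.0]
ft_force: [0.2, 0.1, 0.5]
finger_gap: -0.3
grip_force: 0.0
```

View pics/w5.png

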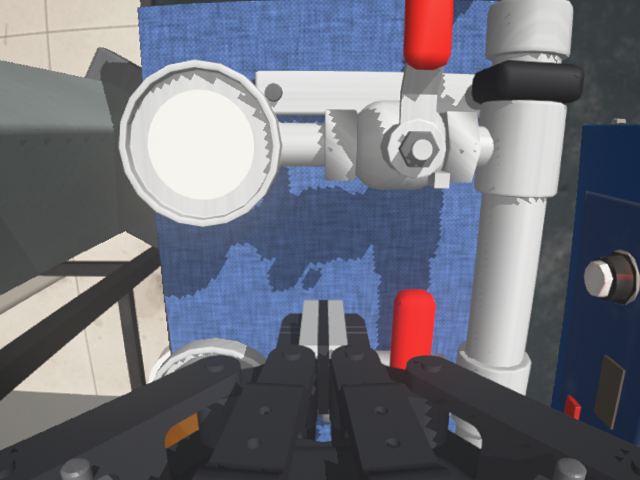

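The fingertip at (323,310) is just on the seat side of lever b (413,330) and clear of everything. I sweep lever b towards open.

```bash
python3 -m crank '[[-0.1,0.7,0,0,0],[-0.2,1.4,0,0,0],[-0.1,2.0,0,0,0],[0,2.6,0,0,0],[0,3.2,0,0,0],[0,3.7,0,0,0],[-0.15,4.3,0,0,0],[-0.35,4.9,0,0,0],[-0.7,5.5,0,0,0],[-1.05,6.05,0,0,0],[-1.5,6.55,0,0,0],[-2.05,7.0,0,0,0],[-2.5,7.25,0,0,0],[-2.85,7.4,0,0,0],[-2.85,7.4,0,0,0]]'
python3 - <<'E'
from h import *
p,d,cam=look("wrist"); cv2.imwrite("pics/w6.png",p[...,::-1])
E
```

```text
time: 8.9
tool_pos: [482.7, 208.6, 118.5]
tcp_rot: [179.9, 0.0, 120.0]
ft_force: [-1.2, 0.4, -0.7]
finger_gap: -0.1
grip_force: 0.3
```

View pics/w6.png

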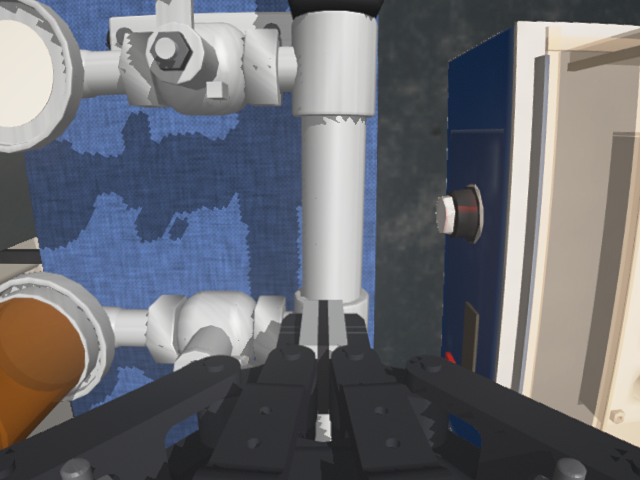

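Lever b is now hidden under the hand near open, its arm visible at (205,350). I push on towards −x of the tool in small steps until the stop.

```bash
python3 -m crank '[[-0.2,0.05,0,0,0],[-0.4,0.1,0,0,0],[-0.6,0.1,0,0,0],[-0.6,0.1,0,0,0]]'; python3 -m crank '[[-0.1,0,0,0,0],[-0.2,0,0,0,0],[-0.3,0,0,0,0],[-0.3,0,0,0,0]]'
```

```text
time: 9.35
tool_pos: [484.2, 206.8, 118.6]
tcp_rot: [180.0, -0.3, 120.1]
ft_force: [-11.2, 15.7, 4.9]
finger_gap: -0.3
grip_force: 9.3
time: 9.75
tool_pos: [484.4, 206.5, 118.6]
tcp_rot: [-180.0, -0.6, 120.1]
ft_force: [-18.0, 25.6, 7.1]
finger_gap: 0.1
grip_force: 15.5
```

The force is 31 N with no motion, so lever b is at its stop. I back off, rise and check.

```bash
python3 -m crank '[[0.8,0,0,0,0],[1.6,0,0,0,0],[2,0,-1,0,0],[2,0,-4,0,0],[2,0,-8,0,0],[0,0,-12,0,0],[-4,-1,-16,0,0],[-8,-2,-19,0,0],[-12,-3,-20,0,0],[-12,-3,-20,0,0],[-12,-3,-20,0,0]]'
python3 - <<'E'
from h import *
p,d,cam=look("wrist"); cv2.imwrite("pics/w7.png",p[...,::-1])
h=cv2.cvtColor(p,cv2.COLOR_RGB2HSV); m=(((h[...,0]<7)|(h[...,0]>173))&(h[...,1]>150)&(h[...,2]>60)).astype(np.uint8)
k,l,st,ce=cv2.connectedComponentsWithStats(m)
for i in range(1,k):
    if st[i,4]>100:
        v,u=np.where(l==i); w=onplane(u,v,112.,cam); e,V=np.linalg.eigh(np.cov(w[:,:2].T)); print(st[i],w.mean(0)[:2].round(1),np.degrees(np.arctan2(V[1,1],V[0,1])).round(1))
E
```

```text
time: 10.85
tool_pos: [522.0, 81.2, 319.6]
tcp_rot: [179.9, 0.1, 119.8]
ft_force: [-0.4, 0.2, -0.2]
finger_gap: -0.2
grip_force: 0.0
[331  62  58  19 981] [490.6 188.9] -150.6
[291 134  18  55 907] [484.7 111.2] 120.1
[571 354  24  24 382] [790.1  82.1] 166.1
```

View pics/w7.png

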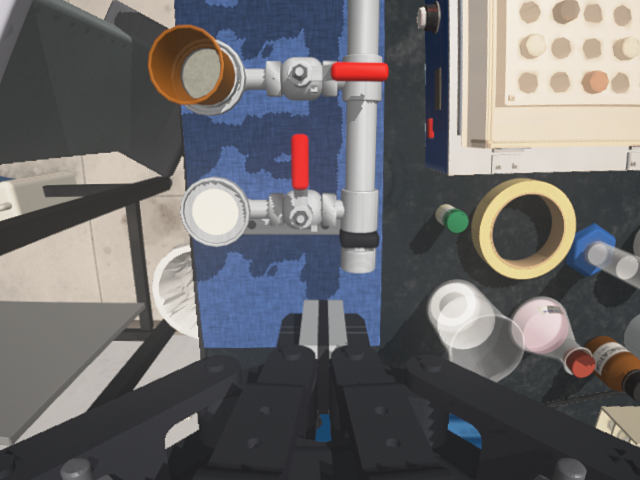

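Lever b, at (360,72), stands across the pipe (29.4°). Lever a, at (300,160), lies along it (120.1°). The funnel is in place and the hand is clear, so I hand in.

```bash
python3 -c "from bench import hand_in; print(hand_in())"
```

```text
the job is handed in; nothing more can be done
None
```

The job is handed in (no verdict came back): I pushed the open cock at the empty place fully shut, then the funnel's cock fully open, each to its stop at about 31 N, and in the last picture the funnel was still in its seat; I never touched the third cock.

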